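Release the locked lid of a bench centrifuge with its emergency pin

ROBOT

A 6-joint arm with a two-finger parallel gripper is mounted at the origin on a cart in front of the work surface, level with it; the furniture and walls round the work are solid. World frame = base frame: x ahead of the robot, y to its left, z up, the work surface at z = 0. Lengths are in mm, angles in rad, forces in N, time in s.
With the tool pointing down it reaches from about 400 to 825 mm from the base axis. Payload 7 kg.
Tool frame: the origin (TCP) lies at the very end of the fingers, on their centre line; the grasp point (between the pads) lies 19 mm behind it; z points along the fingers, y is the line along which they close (so a half turn about z gives the same grasp; the last joint's range is limited). The gripper opens to 88 mm and grips with 3 to 60 N. Pads are 19 mm wide; open, the fingers measure 130 mm over their backs; the gripper's body (78 mm by 193 mm) begins 47 mm behind the grasp point.
Start: joints at [-0.829, 0.359, 0.012, 0, -1.224, -0.288], TCP at [295.881, -606.671, 226.561] pointing down, gripper open.
Joint ranges: [-3.07, 3.07], [-1.43, 2.12], [-1.02, 1.25], [-3.03, 1.67], [-3.05, -0], [-3.03, 3.03]. Speed limits (rad/s): [2.39, 2.39, 3.01, 3.14, 3.14, 3.14].

INTERFACE

Orientations are given as a unit quaternion [x, y, z, w].
In Python, from plant import bot gives the robot as it stands. Calls block until the motion is done:
- bot.move_ptp(position, orientation): joint-space move of the TCP to a pose.
- bot.line_to(position, velocity=150, ori=None): straight line of the TCP; ori=None keeps the orientation; velocity is the mean speed in mm/s.
- bot.move_joints(angles): joint-space move.
- bot.move_gripper(opening, force=None): finger opening in mm; force is the grip in N (None keeps the last); returns when the fingers have stopped.
- bot.pause(seconds).
- bot.solve_ik(position, orientation): joint angles nearest the present ones, or None.
- bot.read_state(): the state.
- bot.camera(name): name is "scene" or "top" or "wrist"; returns the picture (384x512x3 uint8, red, green, blue); there is no depth.
- bot.get_calibration(name): a dict with "fx", "fy", "cx", "cy" (pixels), "view" (4x4, takes a point from world to camera coordinates); the wrist camera has in their place "T_tool_cam" (4x4, takes a point from camera to tool coordinates, whose origin is the TCP and whose axes are the flange's). Camera axes: x right, y up, looking along -z (the intrinsics and any distortion apply to the point x, -y, -z); pixel columns grow to the right and rows downward; lengths in mm; the calibration is good to about 2 mm. A picture is of the moment at which its call begins: read the wrist's pose just before it. get_calibration takes no time and is no camera call.
A pose or a line that the arm cannot do raises bot.Unreachable and nothing moves.
- bot.close_job(): hands the job in; it is judged then, once.
The state is a dict: "t": time; "joint_pos": joint angles; "qvel": joint speeds; "tau": joint torques, N m; "tcp_pos": TCP position; "eef_rot": TCP orientation; "contact_force": force on the tool from outside, world axes, zero at the start; "moment": the same for the moment, N m; "width": finger opening in mm; "finger_force": force on a finger pad.
Only numpy, scipy, OpenCV 4.12 (cv2) and the standard library are available. Lean on these libraries where they do the work, as an engineer would, in place of code of your own. Each camera call takes 0.05 s, during which the arm holds its last target. There are 200 camera calls.

TASK

The bench centrifuge has failed and keeps its lid locked on the samples. Take the release pin out of its holder, feel with it through the slot in the centrifuge's front deck for the hidden sprung latch tab and press the tab gently down until the lid springs ajar (never push harder than 25 N), then put the pin back upright in its holder, fully home, and swing the lid wide open so that it stays up. Leave everything else where it is.

Things in the scene. Friction and masses are not known exactly. Their poses are not given: they have to be found in the camera images.
- centrifuge: White bench centrifuge, fixed, 213 mm deep (x) by 180 wide (y), front deck 100 mm high; origin on the worktop under the housing, 125 mm behind its front face; x points to its back (hinge side), z up. The front deck is the 67 mm deep strip in front of the grey lid, with the slot in its middle, a display to its left and a 16 mm high knob to its right.
- slot (a point): Centre of the release slot at the level of the deck's top, 100 mm high, on the centrifuge's middle line, 32 mm in front of the closed lid's front edge. The slot is 52 mm long along y and 9 mm wide along x, cut upright through the 8 mm deck; its axes are the centrifuge's. Straight below it is the latch (see latch_bracket).
- latch_bracket (a point): Point 18 mm below slot, level with the rigid flat top of the latch bracket under the whole slot. The bracket has one notch 9 mm wide (y), its middle at -18 to +18 mm along y from here: it differs on every unit, is hidden and must be felt. In it, 3 mm lower, lies the sprung tab: gives from about 5 N, frees the lid after 7 to 8 mm at about 9 N, meets its stop at 10 mm.
- lid (a joint): Angle of the grey lid (134 mm long, 164 wide, 12 thick, clear round window), rad: 0 shut and latched; springs to about 0.17 when freed; 1.75 at its stop. Hinge axis along y, 73 mm behind the centrifuge's origin and 107 mm above the worktop. A friction hinge: it stays at whatever angle it is left, and about 3 N at the fin moves it.
- lid_fin (a point): Grip point of the fin that stands on the lid near its front edge: 12 mm thick (y), 34 mm long (x), 26 mm high; this point lies 17 mm above the lid's top (9 mm below the fin's top), 109 mm in front of the hinge axis and 17 mm above it with the lid shut. Its axes turn with the lid (at angle 0 they are the centrifuge's).
- pin: Release pin, 133 mm long, 70 g, stands upright in its holder: steel rod 6 mm thick with rounded tip, a flat collar 18 mm wide from 44 to 49 mm above the tip, and from 85 to 133 mm a flat black grip 24 mm (x) by 14 mm (y). Origin at the tip, z up along the rod to the grip.
- pin_tip (a point): The pin's tip (same as its origin).
- pin_grip (a point): Point in the middle of the pin's grip, 111 mm above the tip; grasp it across the 14 mm (y).
- holder_mouth (a point): Centre of the mouth of the holder's bore, 65 mm above the worktop: upright grey block 46 mm square, fixed, bore 9 mm wide with a small chamfer, straight through. With the pin home, its collar rests on the block and its tip is 44 mm below this point.
- microscope: Tall microscope to the right of the centrifuge, an obstacle, fixed, 510 mm high, origin under its middle; its foot reaches 140 mm in front of the origin but is under 70 mm high, its stage (at 135 mm) 116 mm, its head (above 160 mm) 75 mm; 80 mm to either side. Pass in front of it.
- dropper_bottle: Small dropper bottle 26 x 27 x 75 mm, bystander, origin under its middle.
- timer: Flat white timer 62 x 62 x 20 mm, bystander.
- pill_bottle: Brown pill bottle 42 x 43 x 68 mm, bystander.
- ointment: Ointment tube lying flat, 102 x 30 x 19 mm, bystander.
- syringe: Syringe lying flat, 144 x 31 x 15 mm, bystander.
- vial: Small vial with white cap, 32 x 33 x 70 mm, bystander.
- slide_box: Flat blue box 37 x 91 x 30 mm in front of the laptop, bystander.

How it is judged (in metres and radians):
On the way:
1. the lid is sprung ajar with the pin's tip still down in the slot (value of joint lid above 0.07 rad and z of pin_tip in the frame of slot below -0.012 m and horizontal distance between pin_tip and slot below 0.03 m), for 0.1 s.
At the end, for the whole second after the job is handed in: The lid stands open by at least 1.1 rad (63 degrees) and at rest; the pin stands in its holder's bore, tip at least 40 mm below the mouth, within 6 mm of its axis and upright within 0.15 rad, let go and at rest (value of joint lid above 1.1 rad and not (velocity of joint lid above 0.1 rad/s) and not (velocity of joint lid below -0.1 rad/s) and horizontal distance between pin_tip and holder_mouth below 0.006 m and z of pin_tip in the frame of holder_mouth below -0.04 m and angle between pin's own z axis and vertical below 0.15 rad and linear speed of pin below 0.03 m/s); the robot touches nothing.
It fails at once if the pin pushes on the centrifuge with more than 25 N (contact force between pin and centrifuge above 25 N).
It fails at once if a bystander is moved by more than 20 mm (distance of any of dropper_bottle, timer, pill_bottle, ointment, syringe, slide_box, vial from where it was at the start of the episode above 0.02 m).
It also fails if it takes over 72 s, if anything falls off the work surface, if the arm or the gripper's body presses on something with over 40 N, if the wrist force passes 120 N, or if a joint passes its speed limit or range.

## Working session

There is one attempt and no reset: what is moved stays moved. The work goes in short steps, each a Python script; the robot and the scene stay as the last script left them, time stands still between calls to the robot, and variables do not carry over. Pictures are saved under pics/ and viewed, at most 10 in all, crops included, and the job is handed in when it is done.

```bash
ls; mkdir -p pics; python3 - <<'E'
from plant import bot
import cv2,numpy as np
a=bot.camera("scene");b=bot.camera("top")
cv2.imwrite("pics/s.png",cv2.cvtColor(cv2.resize(a,(800,600),interpolation=2),4));cv2.imwrite("pics/t.png",cv2.cvtColor(cv2.resize(b,(800,600),interpolation=2),4))
for n in("scene","top","wrist"):print(n,bot.get_calibration(n))
print(bot.read_state())
E
```

```text
pics
scene {'fx': 371.016755162537, 'fy': 371.016755162537, 'cx': 250.94876448416542, 'cy': 190.76737940975437, 'view': array([[-8.21664371e-01, -5.69795897e-01,  1.41526529e-02,
         4.74382717e+02],
       [ 3.91025187e-01, -5.45457826e-01,  7.41333301e-01,
        -2.47068079e+02],
       [-4.14688998e-01,  6.14661204e-01,  6.70987809e-01,
        -1.48723436e+03],
       [ 0.00000000e+00,  0.00000000e+00,  0.00000000e+00,
         1.00000000e+00]])}
top {'fx': 399.42391268062164, 'fy': 399.42391268062164, 'cx': 255.32633033576175, 'cy': 184.7270746024112, 'view': array([[-6.23991689e-03, -9.99899202e-01, -1.27534118e-02,
         8.28362246e+01],
       [ 9.83346431e-01, -8.45216204e-03,  1.81544367e-01,
        -5.64762832e+02],
       [-1.81633861e-01, -1.14082003e-02,  9.83300053e-01,
        -1.42171813e+03],
       [ 0.00000000e+00,  0.00000000e+00,  0.00000000e+00,
         1.00000000e+00]])}
wrist {'fx': 327.8495736165001, 'fy': 327.8495736165001, 'cx': 250.55239461241274, 'cy': 190.45251651870106, 'T_tool_cam': array([[-4.68682476e-04,  9.68941571e-01,  2.47289328e-01
[... 302 characters left out ...]
_pos': array([-8.28906809e-01,  3.59317699e-01,  1.11559003e-02, -3.20259394e-04,
       -1.22411196e+00, -2.88118167e-01]), 'qvel': array([ 4.92113452e-04,  2.84680564e-04,  2.38250729e-03,  2.60480199e-03,
        6.31889473e-05, -2.00508779e-04]), 'tau': array([ 3.30653693e-04, -5.84162736e+01,  2.93750149e+01,  7.01539278e+00,
        1.01778569e-02, -7.90610056e-05]), 'tcp_pos': array([ 295.68710183, -606.29792925,  225.71505475]), 'eef_rot': array([-2.24890922e-01,  9.74383654e-01,  7.17056526e-04, -2.32813282e-04]), 'contact_force': array([-0.59844867,  0.48011561, -1.0498714 ]), 'moment': array([-0.01536569, -0.04652602, -0.01135746]), 'finger_force': 0.0, 'width': 87.42936399940905}
```

View pics/s.png

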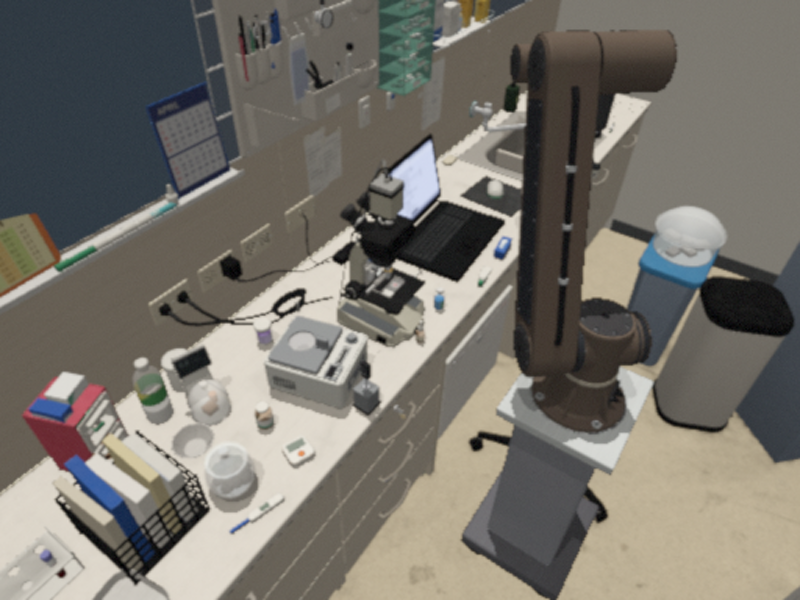

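View pics/t.png

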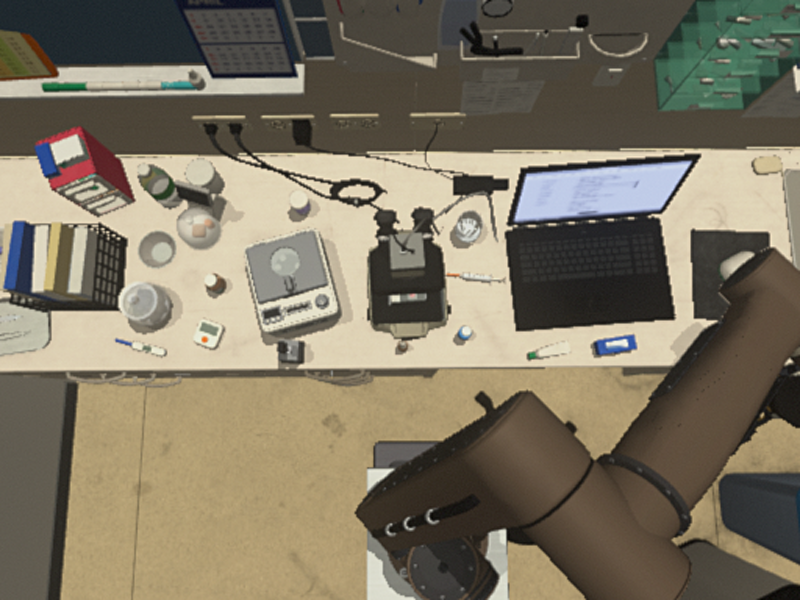

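The scene view shows the layout. In the top view (800 px wide), the centrifuge centre is about (293,283), the holder with the pin about (291,352) and the microscope about (407,285).

```bash
cat > h.py <<'E'
from plant import bot
import numpy as np, cv2
from scipy.spatial.transform import Rotation as R
def down(yaw):  # tool z down, tool y axis at world angle yaw+90deg
    return (R.from_euler('z',yaw)*R.from_quat([1,0,0,0])).as_quat()
def view(name,st=None):
    c=bot.get_calibration(name); K=np.array([[c['fx'],0,c['cx']],[0,c['fy'],c['cy']],[0,0,1]])
    if name!='wrist': return K,c['view']
    T=np.eye(4);T[:3,:3]=R.from_quat(st['eef_rot']).as_matrix();T[:3,3]=st['tcp_pos']
    return K,np.linalg.inv(T@c['T_tool_cam'])
def at_z(K,V,uv,z):
    d=V[:3,:3].T@(np.diag([1,-1,-1])@np.linalg.solve(K,[uv[0],uv[1],1.])); o=-V[:3,:3].T@V[:3,3]
    return o+d*(z-o[2])/d[2]
def proj(K,V,p):
    q=np.diag([1,-1,-1])@(V[:3,:3]@np.asarray(p,float)+V[:3,3]); q=K@q; return q[:2]/q[2]
E
python3 - <<'E'
from h import *
K,V=view('top')
s=.64
for n,uv,z in[('deckFL',(263,338),100),('deckFR',(341,320),100),('lidFL',(257,308),105),('lidBR',(322,232),105),('slot',(298,312),100),('knob',(321,300),116),('hold',(290,343),65),('micfoot front',(400,337),40),('mic head',(408,255),400),('vial/pill',(214,284),35),('timer',(208,333),20)]:
    print(n,at_z(K,V,np.array(uv)*s,z).round())
for p in[(400,0,450),(400,200,400),(330,250,300),(420,240,330)]:
  for y in(0,.2,1.77,-1.37):
    print(p,y,bot.solve_ik(p,down(y)))
E
```

```text
deckFL [446. 386. 100.]
deckFR [485. 210. 100.]
lidFL [514. 400. 105.]
lidBR [691. 256. 105.]
slot [505. 308. 100.]
knob [529. 254. 116.]
hold [438. 331.  65.]
micfoot front [452.  77.  40.]
mic head [563.  58. 400.]
vial/pill [584. 523.  35.]
timer [467. 537.  20.]
(400, 0, 450) 0 [ 0.50008485 -0.18561407 -0.10360973  0.         -1.65280067  1.07071148]
(400, 0, 450) 0.2 [ 0.50008485 -0.18561407 -0.10360973  0.         -1.65280067  1.27071148]
(400, 0, 450) 1.77 [ 0.50008485 -0.18561407 -0.10360973  0.         -1.65280067  2.84071148]
(400, 0, 450) -1.37 [ 0.50008485 -0.18561407 -0.10360973  0.         -1.65280067 -0.29928852]
(400, 200, 400) 0 [ 0.90689781 -0.09855753 -0.14050148  0.         -1.52885237  0.66389851]
(400, 200, 400) 0.2 [ 0.90689781 -0.09855753 -0.14050148  0.         -1.52885237  0.86389851]
(400, 200, 400) 1.77 [ 0.90689781 -0.09855753 -0.14050148  0.         -1.52885237  2.43389851]
(400, 200, 400) -1.37 [ 0.90689781 -0.09855753 -0.14050148  0.         -1.52885237 -0.70610149]
(330, 250, 300) 0 [ 1.13002434 -0.1363178  -0.39095458  0.         -1.31615954  0.44077199]
(330, 250, 300) 0.2 [ 1.13002434 -0.1363178  -0.39095458  0.         -1.31615954  0.64077199]
(330, 250, 300) 1.77 [ 1.13002434 -0.1363178  -0.39095458  0.         -1.31615954  2.21077199]
(330, 250, 300) -1.37 [ 1.13002434 -0.1363178  -0.39095458  0.         -1.31615954 -0.92922801]
(420, 240, 330) 0 [ 0.92684481 -0.01701909 -0.21739055  0.         -1.37042486  0.64395152]
(420, 240, 330) 0.2 [ 0.92684481 -0.01701909 -0.21739055  0.         -1.37042486  0.84395152]
(420, 240, 330) 1.77 [ 0.92684481 -0.01701909 -0.21739055  0.         -1.37042486  2.41395152]
(420, 240, 330) -1.37 [ 0.92684481 -0.01701909 -0.21739055  0.         -1.37042486 -0.72604848]
```

```bash
python3 - <<'E'
from h import *
bot.move_ptp([200,-390,360],down(-.829+.288-1.117+1.117))
j=bot.read_state()['joint_pos'].copy()
q=bot.solve_ik([350,250,360],down(.22)); print(j,q)
bot.move_joints(q)
bot.move_ptp([490,300,300],down(.22))
bot.pause(.3)
st=bot.read_state(); im=bot.camera('wrist'); np.save('pics/w1.npy',im); np.savez('w1.npz',**st)
cv2.imwrite('pics/w1.png',cv2.cvtColor(cv2.resize(im,(800,600),interpolation=2),4))
print(st['t'],st['tcp_pos'],st['joint_pos'])
E
```

```text
[-6.44112664e-01 -1.08985477e-01 -2.36614191e-01 -6.13690075e-05
 -1.44355797e+00  1.67290575e+00] [ 1.08245797 -0.12501914 -0.24972451  0.         -1.44609095  0.70833835]
5.1333 [489.60304645 300.08043197 301.23339298] [ 8.90433041e-01  1.52062762e-01 -9.68165859e-02  4.60672038e-05
 -1.31975843e+00  9.01003119e-01]
```

View pics/w1.png

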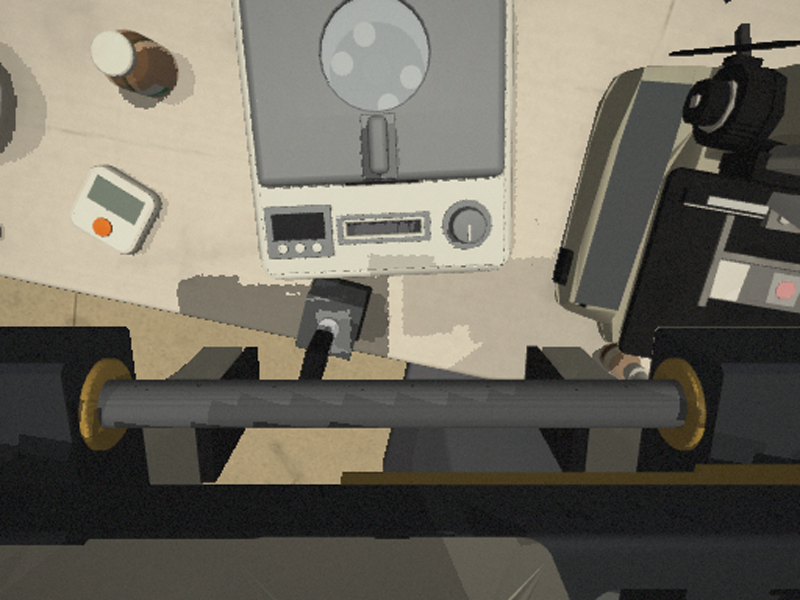

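The wrist view shows the slot centre at about (383,228), the fin at about (377,145) and the holder top partly hidden by the gripper at about (325,330). I'll move the camera further back for the pin and measure from crops.

```bash
python3 - <<'E'
from h import *
bot.move_ptp([370,300,310],down(.22))
bot.pause(.3)
st=bot.read_state(); im=bot.camera('wrist'); np.save('pics/w2.npy',im); np.savez('w2.npz',**st)
K,V=view('wrist',st)
for p in[(438,331,65),(438,331,154),(499,306,100)]: print(proj(K,V,p))
def crop(im,c,r,w,h,f): return cv2.resize(im[r:r+h,c:c+w],(w*f,h*f),interpolation=cv2.INTER_CUBIC)
w1=np.load('pics/w1.npy')
# deck crop from view 1: cols 150-350, rows 60-180 x4 ; 
cv2.imwrite('pics/c1.png',cv2.cvtColor(crop(w1,150,55,190,125,4),4))
cv2.imwrite('pics/w2.png',cv2.cvtColor(cv2.resize(im,(800,600),interpolation=2),4))
E
```

```text
[236.96462849 100.75265443]
[233.05923895  99.07675018]
[271.17576409  46.3288189 ]
```

View pics/c1.png

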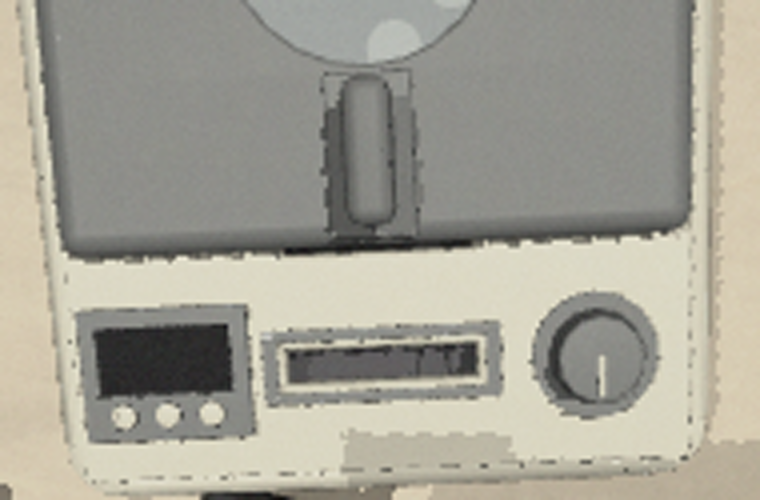

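View pics/w2.png

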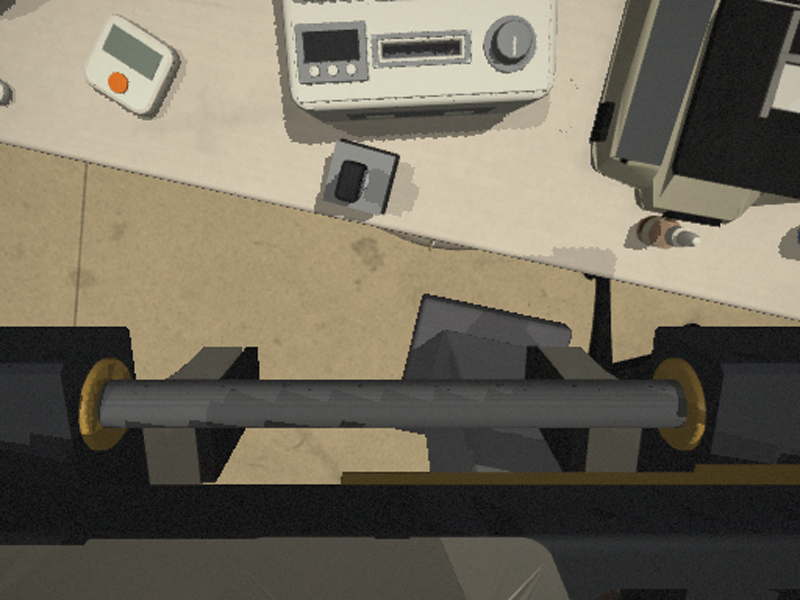

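Crop c1 shows the slot hole with corners of about (286,349), (476,340), (477,374) and (288,387). In w2 the pin grip is at about (352,182), over the holder top.

```bash
python3 - <<'E'
from h import *
w=np.load('pics/w2.npy')
c=w[75:150,180:280]
cv2.imwrite('pics/c2.png',cv2.cvtColor(cv2.convertScaleAbs(cv2.resize(c,(800,600),interpolation=cv2.INTER_CUBIC),alpha=1.4,beta=20),4))
st=np.load('w1.npz');K,V=view('wrist',st)
P=lambda x,y,z:at_z(K,V,(150+(x+.5)/4-.5,55+(y+.5)/4-.5),z)
c=[P(*p,100) for p in[(286,349),(476,340),(477,374),(288,387)]]
for p in c:print(p.round(1))
print('slot',np.mean(c,0).round(1), 'len',np.linalg.norm(c[0]-c[1]),np.linalg.norm(c[3]-c[2]),'wid',np.linalg.norm(c[0]-c[3]))
a,b=P(70,255,101),P(690,228,101); d=a-b; print('lid edge',a,b,np.linalg.norm(d),'yaw',np.arctan2(-d[0],d[1]))
print('lid mid->slot',((a+b)/2-np.mean(c,0)))
d=P(248,305,100)-P(256,437,100);print('disp side yaw',np.arctan2(d[1],d[0]))
d=P(500,322,100)-P(502,395,100);print(np.arctan2(d[1],d[0]))
d=P(78,313,100)-P(500,322,100)
d=P(262,336,100)-P(498,322,100);print('frame top',np.linalg.norm(d),np.arctan2(-d[0],d[1]))
d=P(268,405,100)-P(502,393,100);print('frame bot',np.arctan2(-d[0],d[1]))
print('fin top c',P(367,148,133))
d=P(365,75,133)-P(370,225,133);print('fin',np.linalg.norm(d),np.arctan2(d[1],d[0]))
E
```

```text
[510.9 337.8 100. ]
[524.6 287.7 100. ]
[515.7 285.3 100. ]
[500.8 335.2 100. ]
slot [513.  311.5 100. ] len 51.90500809068952 52.048956643609436 wid 10.39604535411366
lid edge [522.90314804 399.09824761 101.        ] [565.92503215 239.08581917 101.        ] 165.69508069165386 yaw 0.2626544828273239
lid mid->slot [31.41664125  7.5819906   1.        ]
disp side yaw 0.252505427550672
0.26585731264768414
frame top 64.33024254159022 0.27908070787902806
frame bot 0.27194802989508626
fin top c [565.90458233 326.06816038 133.        ]
fin 34.41575679784398 0.24817265986269563
```

View pics/c2.png

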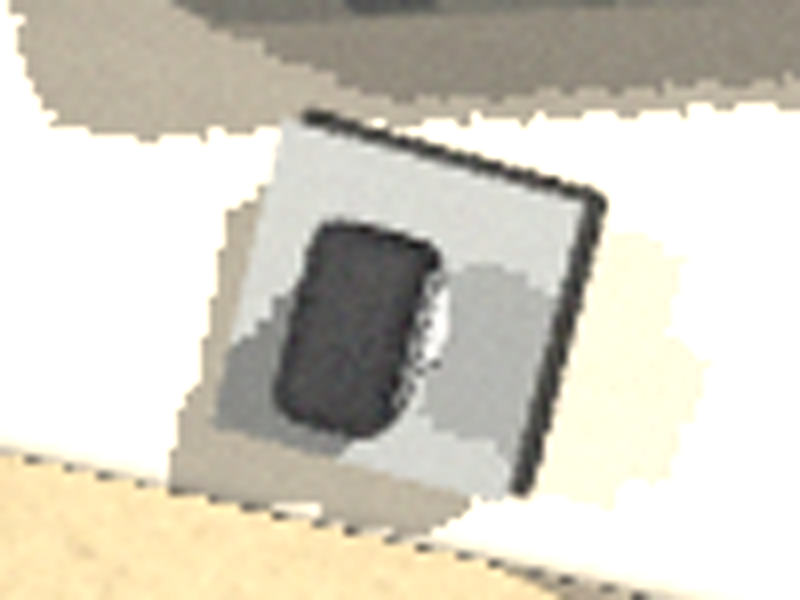

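Crop c2 shows the holder's top corners at about (287,118), (600,195), (520,492) and (213,425). The grip top is centred at about (358,330), with its long axis leaning right.

```bash
python3 - <<'E'
from h import *
st=np.load('w2.npz');K,V=view('wrist',st);print(st['tcp_pos'])
P=lambda x,y,z:at_z(K,V,(180+(x+.5)/8-.5,75+(y+.5)/8-.5),z)
c=[P(*p,65) for p in[(290,115),(603,195),(522,493),(213,425)]]
print('holder',np.mean(c,0).round(1),[round(np.linalg.norm(c[i]-c[i-1]),1) for i in range(4)])
for i,j in((0,3),(1,2)): d=c[i]-c[j];print(np.arctan2(d[1],d[0]))
for i,j in((0,1),(3,2)): d=c[i]-c[j];print(np.arctan2(-d[0],d[1]))
# grip top corners
g=[P(*p,154) for p in[(318,220),(440,245),(400,437),(275,410)]]
print('grip',np.mean(g,0).round(1),[round(np.linalg.norm(g[i]-g[i-1]),1) for i in range(4)])
d=g[0]-g[3];print(np.arctan2(d[1],d[0]));d=g[1]-g[2];print(np.arctan2(d[1],d[0]))
# view-2 slot check (800px img): corners of hole
Q=lambda x,y,z:at_z(K,V,((x+.5)*.64-.5,(y+.5)*.64-.5),z)
print('slot2',np.mean([Q(*p,100) for p in[(384,44),(463,39),(463,52),(385,58)]],0))
E
```

```text
[370.54100235 299.93268521 309.5174713 ]
holder [422.2 335.7  65. ] [np.float64(46.7), np.float64(47.4), np.float64(45.4), np.float64(47.8)]
-0.06000283568528732
-0.053396503155677066
-0.022736394518557808
0.0037880117648191715
grip [421.6 335.9 154. ] [np.float64(22.3), np.float64(14.4), np.float64(22.5), np.float64(15.0)]
-0.03396250408799965
-0.005027179128852304
slot2 [513.48818386 309.65273226 100.        ]
```

```bash
python3 - <<'E'
from h import *
q=down(-.025)
bot.move_gripper(50)
bot.move_ptp([422,336,235],q)
bot.line_to([422,336,113],120)
bot.pause(.2); s0=bot.read_state()
bot.move_gripper(5,30); bot.pause(.2); s1=bot.read_state()
print(s0['tcp_pos'],s0['contact_force'],s1['tcp_pos'],s1['contact_force'],s1['moment'],s1['width'],s1['finger_force'])
bot.line_to([422,336,123],50); bot.pause(.1); s=bot.read_state(); print(s['tcp_pos'],s['contact_force'],s['moment'],s['width'])
bot.line_to([422,336,235],120); bot.pause(.1); s=bot.read_state(); print(s['tcp_pos'],s['contact_force'],s['moment'],s['width'])
im=bot.camera('wrist'); K,V=view('wrist',s); print(proj(K,V,s['tcp_pos']+[0,0,-92]),s['t'])
np.savez('lift.npz',**s1)
cv2.imwrite('pics/g.png',cv2.cvtColor(cv2.resize(im,(800,600),interpolation=2),4))
E
```

```text
[422.20628832 336.28896873 113.6013834 ] [ 0.41467485  0.57590423 -0.24604123] [421.97814658 335.99310107 112.95603924] [ 0.06497186  0.01089946 -0.65395537] [ 0.01437348  0.10758141 -0.02812708] 14.160351831929134 29.99960571527481
[421.9694555  335.92693424 123.09941022] [-0.73191693  0.80614005  0.29003326] [0.02952552 0.14967662 0.00201278] 13.789134690794153
[421.71101962 335.60854408 234.06655611] [ 0.15462813  1.04947554 -0.83919349] [-0.09510126  0.10271023 -0.02711007] 13.869540476772567
[249.78292225 192.66641269] 11.2583
```

View pics/g.png

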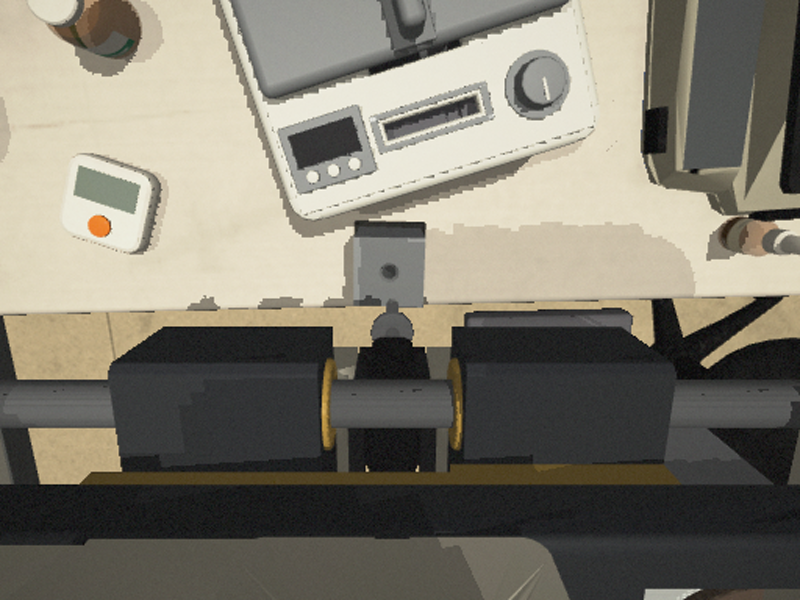

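The pin is held, with its tip at about (391,303) as predicted. The bore is visible at (389,271), and the slot corners are about (383,127), (480,92), (484,106) and (387,141). I'll cross-check these positions and then enter the slot guarded.

```bash
cat >> h.py <<'E'
SY=.265; ex=np.array([np.cos(SY),np.sin(SY),0]); ey=np.array([-np.sin(SY),np.cos(SY),0])
def rd(n=4):
    S=[]
    for _ in range(n): S.append(bot.read_state()); bot.pause(.01)
    return np.mean([s['tcp_pos'] for s in S],0),np.mean([s['contact_force'] for s in S],0),S[-1]['t']
E
python3 - <<'E'
from h import *
s=bot.read_state();K,V=view('wrist',s)
Q=lambda x,y,z:at_z(K,V,((x+.5)*.64-.5,(y+.5)*.64-.5),z)
print('bore',Q(389.5,271,65)); c=np.mean([Q(*p,100) for p in[(383,127),(480,92),(484,106),(387,141)]],0);print('slot',c)
S=np.array([513.2,311.,0])
t0=bot.read_state()['t']
bot.move_ptp(S+[0,0,220],down(-.025)); bot.pause(.3)
p,f0,t=rd(10);print(p,f0,t); np.save('f0.npy',f0)
z=S[2]+92+104
bot.line_to(S+[0,0,z],120); bot.pause(.1); print(*rd())
for k in range(16):
    z-=1.; bot.line_to(S+[0,0,z],30); p,f,t=rd(3); f=f-f0
    print(p.round(2),f.round(1),round(t,2))
    if f[2]>4 or np.hypot(*f[:2])>4: break
E
```

```text
bore [421.92134907 336.55209959  65.        ]
slot [513.39326409 310.35660191 100.        ]
[512.6789434  311.4890257  220.54727593] [-0.18489512 -0.151738   -0.61697841] 12.15
[513.51327404 311.27770275 196.71361387] [-0.07435049 -0.15762153  0.15889146] 12.6333
[513.28 311.05 195.26] [ 0.1 -0.5 -0.3] 12.91
[513.18 310.96 193.95] [0.5 0.3 0.1] 13.18
[513.18 310.96 192.91] [0.2 0.3 0.1] 13.46
[513.16 310.96 191.91] [ 0.3 -0.3 -0.3] 13.73
[513.16 310.98 190.93] [-0.1 -0.4  0.2] 14.01
[513.16 310.95 189.92] [0.3 0.1 0.1] 14.28
[513.16 310.96 188.92] [-0.2  0.3 -0. ] 14.56
[513.16 310.96 187.91] [ 0.5  0.1 -0.1] 14.83
[513.17 310.97 186.92] [ 0.1 -0.1 -0. ] 15.11
[513.16 310.97 185.92] [ 0.5 -0.1 -0.1] 15.38
[513.17 310.98 184.93] [ 0.2  0.4 -0.5] 15.66
[513.16 310.97 183.93] [ 0.5  0.3 -0.1] 15.93
[513.17 310.97 182.92] [ 0.4 -0.1  0.3] 16.21
[513.17 310.97 181.94] [ 0.3 -0.1  0.4] 16.48
[513.17 310.98 180.94] [0.3 0.3 0. ] 16.76
[513.17 310.95 179.92] [ 0.3  0.5 -0.3] 17.03
```

```bash
python3 - <<'E'
from h import *
f0=np.load('f0.npy'); S=np.array([513.2,311.,0])
C=lambda u,z:S+ey*u+[0,0,z]
bot.line_to(C(0,177),60); p,f,t=rd(3); print(p,f-f0,t)
for u in(-6,-12,-18.5):
    bot.line_to(C(u,177),40); p,f,t=rd(3); f=f-f0; print(u,p.round(2),f.round(1),round(t,2))
    if np.hypot(*f[:2])>5: raise SystemExit('side')
z=177.
for k in range(14):
    z-=.5; bot.line_to(C(u,z),20); p,f,t=rd(2); f=f-f0
    print(p.round(2),f.round(1),round(t,2))
    if f[2]>2.5: break
E
```

```text
[513.07645338 310.88467641 176.69976855] [-0.01045955 -0.06738979 -0.43772898] 17.3083
-6 [514.88 304.91 177.1 ] [0.3 0.5 0.7] 17.63
-12 [516.41 299.17 177.04] [ 0.6  0.2 -0.2] 17.96
-18.5 [518.12 292.9  177.02] [ 0.5  0.8 -0.2] 18.29
[518.01 293.21 176.44] [-0.1  0.1  0.3] 18.56
[518.01 293.16 175.95] [ 0.2  0.1 -0.2] 18.82
[518.01 293.13 175.45] [0.  0.2 0.2] 19.09
[518.01 293.12 174.94] [ 0.   0.2 -0.5] 19.36
[518.   293.13 174.45] [ 0.4 -0.2 -0.2] 19.62
[518.03 293.12 173.95] [-0.  -0.9  0.3] 19.89
[518.1  293.18 173.61] [-0.3 -0.4  1.3] 20.16
[518.16 293.21 173.31] [-0.5 -0.5  3.7] 20.43
```

```bash
python3 - <<'E'
from h import *
f0=np.load('f0.npy'); S=np.array([513.2,311.,0])
C=lambda u,z:S+ey*u+[0,0,z]
z=172.8;u=-18.5
while u<19:
    u+=1.2; bot.line_to(C(u,z),20); p,f,t=rd(2); f=f-f0
    print(round(u,1),p.round(2),f.round(1),round(t,2))
    if f[2]<1. or f[2]>12 or np.hypot(*f[:2])>7: break
    if f[2]>6: z+=.2
    if f[2]<2.3: z-=.2
E
```

```text
-17.3 [517.72 294.74 172.61] [0.2 1.7 0.2] 20.69
```

```bash
python3 - <<'E'
from h import *
f0=np.load('f0.npy'); S=np.array([513.2,311.,0])
C=lambda u,z:S+ey*u+[0,0,z]
z=172.;u=-17.3
for u in (-16.6,-15.9,-15.2,-14.5,-13.8,-13.1,-12.4):
    bot.line_to(C(u,z),20); p,f,t=rd(2); f=f-f0
    print(round(u,1),p.round(2),'ua',((p-S)@ey).round(2),f.round(1),'fy',(f@ey).round(1),'fx',(f@ex).round(1),round(t,2))
    if f[2]>8 or f@ey<-2.: break
E
```

```text
-16.6 [517.58 295.29 171.88] ua -16.31 [-0.5  2.1  1.3] fy 2.2 fx 0.0 20.96
-15.9 [517.28 295.56 171.9 ] ua -15.97 [0.1 1.  0.4] fy 0.9 fx 0.3 21.23
-15.2 [517.04 296.04 171.85] ua -15.44 [-0.1  0.4 -0.2] fy 0.4 fx -0.0 21.49
-14.5 [516.95 296.94 171.94] ua -14.55 [0.  0.7 0.2] fy 0.7 fx 0.2 21.76
-13.8 [516.81 297.7  171.99] ua -13.78 [0.3 0.1 0.4] fy -0.0 fx 0.3 22.02
-13.1 [516.62 298.39 171.99] ua -13.07 [ 0.4  0.1 -0.5] fy 0.0 fx 0.4 22.29
-12.4 [516.43 299.06 172.  ] ua -12.37 [ 0.3 -0.2 -0.2] fy -0.2 fx 0.3 22.56
```

```bash
python3 - <<'E'
from h import *
f0=np.load('f0.npy'); S=np.array([513.2,311.,0])
C=lambda u,z:S+ey*u+[0,0,z]
u=-14.1; bot.line_to(C(u,172),20); z=172.
while z>160:
    z-=1. if z>164.5 else .5; bot.line_to(C(u,z),20); p,f,t=rd(2); f=f-f0
    print(z,p.round(2),f.round(1),round(t,2))
    if f[2]>14 or np.hypot(*f[:2])>7 or p[2]<162.4: break
    if z<169 and z>168 and f[2]<2: print('no tab?')
bot.pause(.15);s=bot.read_state(); im=bot.camera('wrist'); K,V=view('wrist',s); print(s['tcp_pos'],s['contact_force']-f0)
np.save('pics/w4.npy',im)
cv2.imwrite('pics/w4.png',cv2.cvtColor(cv2.resize(im,(800,600),interpolation=2),4))
E
```

```text
171.0 [516.87 297.4  170.92] [0.2 0.8 0. ] 23.07
170.0 [517.   297.42 170.39] [-0.4 -0.5  3.8] 23.34
169.0 [516.86 297.38 169.44] [-1.5 -0.3  6. ] 23.61
168.0 [516.69 297.32 168.43] [-2.4 -0.6  7. ] 23.88
167.0 [516.54 297.23 167.42] [-3.6 -0.7  7.2] 24.14
166.0 [516.4  297.16 166.42] [-3.6 -0.6  7.5] 24.41
165.0 [516.32 297.13 165.42] [-4.2 -0.6  8. ] 24.68
164.0 [516.42 297.13 164.59] [-4.  -0.6  8.4] 24.94
163.5 [516.56 297.14 164.27] [-3.9 -1.3  9.8] 25.21
163.0 [516.64 297.15 163.89] [-4.1 -1.5 10.3] 25.48
162.5 [517.32 297.52 163.18] [ 0.1 -0.8  6.2] 25.74
162.0 [517.39 297.54 162.65] [ 0.2 -0.3  5.4] 26.01
161.5 [517.5  297.57 162.48] [-1.  -1.5  8.8] 26.27
161.0 [517.46 297.54 162.03] [-1.2 -1.   9. ] 26.54
[517.46142649 297.55905246 162.05876269] [-0.85137259 -1.42140849  8.02471704]
```

View pics/w4.png

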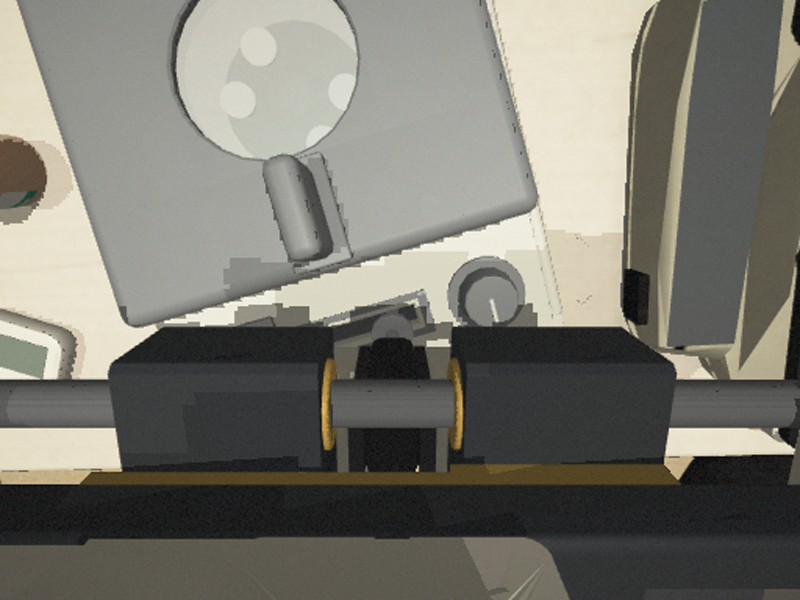

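The lid's front edge now overlaps the deck at about (330,265), and the force dropped at 162.5, so the lid is ajar. I'll confirm by projection, then return the pin.

```bash
python3 - <<'E'
from h import *
f0=np.load('f0.npy'); S=np.array([513.2,311.,100])
s=bot.read_state();K,V=view('wrist',s)
H=S+ex*(32+134)+[0,0,7]
for a in(0,.17):
    L=lambda x,y,z:proj(K,V,H+ex*(-x*np.cos(a)-z*np.sin(a))+ey*y+np.array([0,0,x*np.sin(a)+z*np.cos(a)]))/.64
    print(a,'corners L,R',L(134,82,6),L(134,-82,6),'fin top front',L(126,0,26))
bot.line_to(s['tcp_pos']+[0,0,65],120)
q=down(-.025)
bot.move_ptp([422,336,200],q); bot.pause(.3); p,fa,t=rd(6); print(p,fa-f0,t)
bot.line_to([422,336,165],80)
z=165.
while z>112.5:
    z-=4 if z>155 or z<121 else 8
    if z<117: z+=2
    bot.line_to([422,336,z],40); p,f,t=rd(2); f=f-fa
    print(z,p.round(2),f.round(1),round(t,2))
    if np.linalg.norm(f)>8: break
E
```

```text
0 corners L,R [152.0157749  321.01405535] [530.10807472 209.16769783] fin top front [323.28629809 256.41943247]
0.17 corners L,R [124.09386338 336.01287277] [545.97762392 211.64620643] fin top front [317.5122902  274.35837653]
[422.60051572 335.72340991 199.86775907] [0.43270839 0.07019069 0.05430539] 28.3
161.0 [421.99 336.03 161.09] [-0.3  0.4 -0.4] 29.16
157.0 [421.89 335.85 156.79] [-0.2 -0.   0.8] 29.43
153.0 [421.98 336.01 152.74] [ 0.1  0.5 -0.3] 29.69
145.0 [421.99 336.03 144.7 ] [ 0.5  0.5 -0.6] 30.06
137.0 [421.97 336.01 136.71] [-0.3  1.3 -0.6] 30.43
129.0 [421.98 335.99 128.72] [ 0.8  1.3 -1.5] 30.79
121.0 [421.97 336.   120.72] [ 0.2  0.8 -0.1] 31.16
115.0 [421.96 335.99 114.72] [ 0.3  1.1 -0.9] 31.48
113.0 [421.97 335.96 112.92] [ 0.2  0.7 -0.5] 31.74
111.0 [422.42 336.02 112.62] [-3.8 -2.1 13.7] 32.01
```

Measured in the image, the lid corners span about 409 px. The projection gives 378 px shut and 422 px at 0.17 rad, so the lid is ajar. The pin is home: the collar met the block at 112.9. Next I'll release it, retreat, and check the forearm's clearance to the microscope for the lid swing.

```bash
python3 - <<'E'
from h import *
bot.line_to([422,336,113],40); bot.pause(.1)
bot.move_gripper(45,10); bot.pause(.2)
bot.line_to([422,336,225],150); bot.pause(.2)
s=bot.read_state(); im=bot.camera('wrist'); print(s['t'],s['tcp_pos'],s['contact_force'],s['width'])
np.save('pics/w5.npy',im); np.savez('w5.npz',**s); cv2.imwrite('pics/w5.png',cv2.cvtColor(cv2.resize(im,(800,600),interpolation=2),4))
K,V=view('top')
for n,uv,z in[('footL',(368,325),30),('footR',(447,325),30),('stage FL',(370,320),135),('stage FR',(445,322),135),('head BL',(392,236),480),('head FL',(390,268),480),('head FR',(428,268),480)]: print(n,at_z(K,V,np.array(uv)*.64,z).round())
# link fit with tilted poses
A=[];b=[]
for x in(400,500,600):
  for z in(150,300):
    for ph in(-.4,0,.3):
      for y in(100,300):
        Rm=R.from_rotvec(ph*np.array([-ey[0],-ey[1],0]))*R.from_quat(down(SY)); 
        j=bot.solve_ik([x,y,z],Rm.as_quat())
        if j is None or ph!=0: continue
        r=np.sqrt(x*x+y*y-192**2);q=j[2]-j[1]
        A.append([1,0,np.sin(j[1]),np.cos(q),-np.sin(q)]);b.append(r)
        A.append([0,1,np.cos(j[1]),np.sin(q),np.cos(q)]);b.append(z)
x,res,_,_=np.linalg.lstsq(np.array(A),np.array(b),rcond=None);print('a,h-d,Lu,Lf,e',x.round(1),res,len(b))
S=np.array([513.2,311.,0]);H=S+163*ex+[0,0,107]
for th in(.17,.6,1.0,1.25,1.35):
    G=H+ex*(-109*np.cos(th)+25*np.sin(th))+np.array([0,0,109*np.sin(th)+25*np.cos(th)])
    print(th,G.round(),bot.solve_ik(G-[0,0,19],down(SY)),bot.solve_ik(G-[0,0,19],down(SY-.9)))
E
```

```text
34.4083 [421.72702078 335.63869676 223.99022477] [-0.39199151 -1.05734812  0.20748102] 45.168807252439144
footL [482. 153.  30.]
footR [481. -34.  30.]
stage FL [480. 142. 135.]
stage FR [474. -23. 135.]
head BL [577.  85. 480.]
head FL [522.  88. 480.]
head FR [521.  25. 480.]
a,h-d,Lu,Lf,e [-1.000e-01 -1.793e+02  6.017e+02  4.636e+02 -0.000e+00] [0.00015654] 24
0.17 [571. 327. 150.] [ 0.81560259  0.40082662 -0.15240802  0.         -1.01756169  1.02019374] [ 0.81560259  0.40082662 -0.15240802  0.         -1.01756169  0.12019374]
0.6 [597. 334. 189.] [ 0.79374263  0.40986573 -0.04181574  0.         -1.11911486  1.0420537 ] [ 0.79374263  0.40986573 -0.04181574  0.         -1.11911486  0.1420537 ]
1.0 [634. 344. 212.] [ 0.76606827  0.45299992  0.08113049  0.         -1.1989269   1.06972806] [ 0.76606827  0.45299992  0.08113049  0.         -1.1989269   0.16972806]
1.25 [660. 351. 218.] [ 0.74793667  0.49263623  0.15973118  0.         -1.23789127  1.08785966] [ 0.74793667  0.49263623  0.15973118  0.         -1.23789127  0.18785966]
1.35 [671. 354. 219.] [ 0.7408645   0.51037254  0.19030306  0.         -1.25072684  1.09493182] [ 0.7408645   0.51037254  0.19030306  0.         -1.25072684  0.19493182]
```

View pics/w5.png

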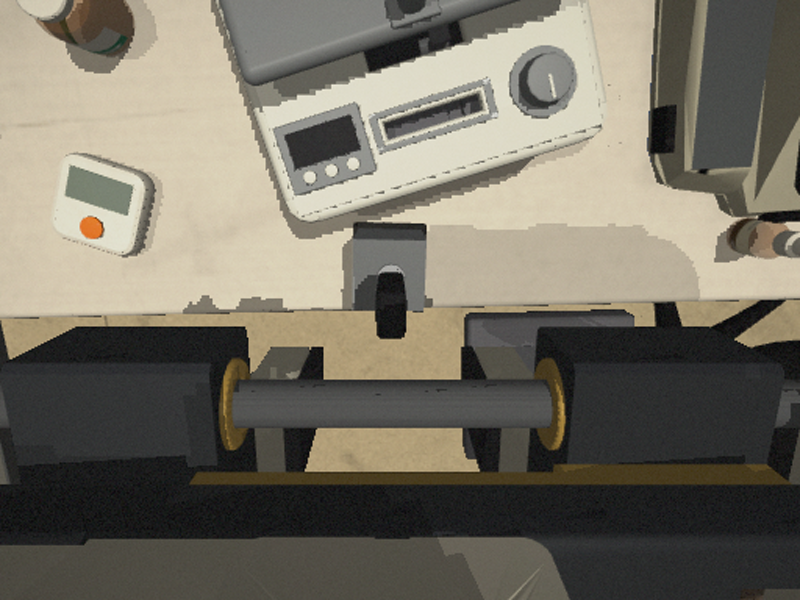

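The pin stands upright in its holder at about (390,290), and the lid is ajar. The forearm is high enough over the microscope. Next I'll grasp the fin and swing the lid.

```bash
python3 - <<'E'
from h import *
S=np.array([513.2,311.,0]);H=S+163*ex+[0,0,107]
def G(th,h=25): return H+ex*(-109*np.cos(th)+h*np.sin(th))+np.array([0,0,109*np.sin(th)+h*np.cos(th)-19])
q=down(SY)
g=G(.17)
bot.move_ptp(g+[0,0,60],q); bot.pause(.2); p,f0,t=rd(6)
z=g[2]+60
for dz in(30,15,8,4,0):
    bot.line_to(g+[0,0,dz],80); p,f,t=rd(2); print(dz,p.round(1),(f-f0).round(1),round(t,2))
    if abs((f-f0)[2])>4: break
bot.move_gripper(8,12); bot.pause(.1); s=bot.read_state(); print(s['width'],s['finger_force'],s['contact_force']-f0)
if not 10<s['width']<15: raise SystemExit('no fin')
for th in np.arange(.25,1.36,.1):
    bot.line_to(G(th),60); p,f,t=rd(2); print(th.round(2),p.round(1),(f-f0).round(1),bot.read_state()['width'].round(1),round(t,2))
    if np.linalg.norm(f-f0)>25: print('stop'); break
E
```

```text
30 [570.9 326.5 160.7] [0.2 0.4 0.2] 35.9
15 [570.7 326.4 145.5] [ 0.2  0.3 -0. ] 36.25
8 [570.7 326.5 138.6] [0.3 0.1 0.6] 36.52
4 [570.8 326.6 134.9] [0.2 0.1 0.3] 36.78
0 [571.  326.8 131.2] [0.2 0.2 1.8] 37.05
12.006484534773701 13.076188284612726 [-1.76004532  3.54023863  2.00432885]Traceback (most recent call last):
  File "<stdin>", line 14, in <module>
AttributeError: 'float' object has no attribute 'round'
```

```bash
python3 - <<'E'
from h import *
S=np.array([513.2,311.,0]);H=S+163*ex+[0,0,107]
def G(th,h=25): return H+ex*(-109*np.cos(th)+h*np.sin(th))+np.array([0,0,109*np.sin(th)+h*np.cos(th)-19])
for th in np.arange(.35,1.36,.1):
    bot.line_to(G(th),60); p,f,t=rd(2); print(round(th,2),p.round(1),f.round(1),bot.read_state()['width'],round(t,2))
    if np.linalg.norm(f)>25: print('stop'); break
E
```

```text
0.35 [578.7 329.5 148.3] [-5.4  4.3  1.7] 12.039920397646497 38.46
0.45 [585.  331.2 157.4] [-5.7  4.5  2. ] 12.188965967035958 38.81
0.55 [592.1 333.1 165.7] [-5.1  5.3  2.6] 12.00140833152408 39.16
0.65 [600.2 335.3 173.4] [-5.1  4.9  2. ] 12.047811488862942 39.51
0.75 [608.9 337.7 180.1] [-4.1  4.7  2.2] 11.7574342589336 39.86
0.85 [618.3 340.3 185.9] [-3.8  4.9  2.4] 11.817499379834054 40.21
0.95 [628.1 342.9 190.7] [-3.   5.   1.8] 12.133701592605995 40.56
1.05 [638.4 345.7 194.5] [-2.3  5.   2. ] 11.554036904215566 40.91
1.15 [649.  348.6 197.3] [-2.   3.9  2.3] 11.929215105628408 41.26
1.25 [659.9 351.6 199. ] [-1.3  4.4  1.5] 11.799655619170004 41.61
1.35 [670.8 354.5 199.5] [-1.1  5.   1.6] 11.672055828051354 41.96
```

```bash
python3 - <<'E'
from h import *
bot.move_gripper(40); bot.pause(.2)
p=bot.read_state()['tcp_pos']; bot.line_to(p+[0,0,90],100)
bot.move_ptp([400,280,340],down(SY)); bot.pause(.3)
s=bot.read_state(); print(s['t'],s['tcp_pos'],s['contact_force'],s['width'])
a=bot.camera('wrist');b=bot.camera('scene')[180:290,140:290]
im=np.hstack([cv2.resize(a,(400,300)),cv2.resize(b,(400,300),interpolation=2)])
cv2.imwrite('pics/end.png',cv2.cvtColor(im,4))
E
```

```text
45.3167 [400.5256973  280.23292763 339.34995145] [ 0.42882925 -0.31082196  0.33829023] 40.299638606036986
```

View pics/end.png

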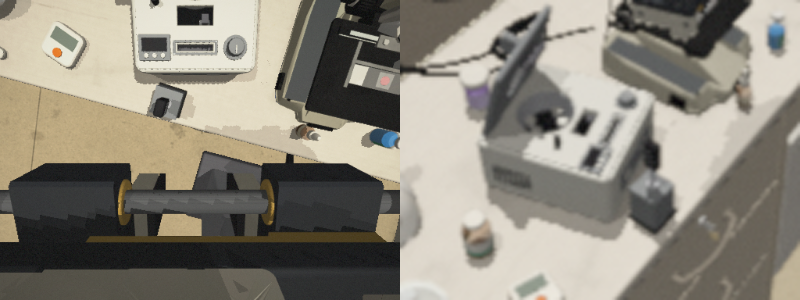

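The final views show the lid standing wide open at about (515,75), the pin upright in its holder at (652,165), and the bystanders in place. Handing in.

```bash
python3 -c "
from plant import bot
print(bot.close_job())"
```

```text
the job is handed in; nothing more can be done
None
```

The job is handed in at about 45 s on the robot clock: the latch was released with about 10 N, the pin is back upright and fully home in its holder, and the lid stands open at about 1.35 rad, though the hand-in call returned no verdict.

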